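Hold the grey-step plate in the light-box reader

TASK

Slide the blue plate with the red line straight up out of its slotted stand by its top edge and lower it, without forcing it, through the slot in the top of the white light-box reader until the red line is level with the top of the reader. The reader has no ledge for it: finish while still gripping the plate, upright and still, hanging freely in the slot. Leave the white plate in the stand and the other things on the bench where they are.

Things in the scene. Friction and masses are not known exactly. Their poses are not given: they have to be found in the camera images.
- blue_plate: Flat plate, blue frame, 8 mm thick (x), 80 mm wide (y), 110 mm tall (z up), 0.1 kg, same on both faces. Origin: centre of its bottom edge. Three grey windows, then a red line round it 55 mm above the bottom edge; ribbed blue part above the line is for gripping across the 8 mm. Starts in one of the stand's two slots, bottom edge 12 mm, top edge 122 mm above the worktop.
- red_line (a point): Centre of the blue plate at the height of the red line (line 4 mm high, centre 55 mm above the bottom edge, 55 mm below the top edge); axes as the plate's.
- white_plate: The other plate, same size and shape, white frame, no red line; stands in the other slot of the stand (origin and axes as the blue plate's). To be left there.
- plate_stand: Grey slotted stand, fixed, 118 (x) by 104 (y) by 51 mm high; origin: centre of its underside. Two slots at x = -34 and +34 mm, 9.6 mm wide between ribs that rise from the slot floor at 12 mm to 51 mm. The plates stand upright in them, their x along the stand's x, with 1 to 2 mm play, and lift out straight up.
- reader: White light-box reader with grey top and dark display on its front, fixed to the bench, 110 (x) by 140 (y) by 100 mm high; origin at the centre of its underside, front faces its -x.
- slot (a point): Centre of the slot, on the reader's flat top, 100 mm above the bench; axes as the reader's. Slot 10 mm (x) by 84 mm (y): the plate passes upright with its x along the slot's x (either way round), 2 mm clearance in thickness, 4 mm in width; a yellow 45 degree bevel, 4 mm wide, leads in. Under the 10 mm top is a hollow 82 mm deep; nothing in it carries the plate at the right depth.
- dye_vial: Small brown vial with a black cap, 22 mm wide, 48 mm tall, loose; origin at its underside. Leave alone.
- beaker: Small glass beaker, 44 mm wide, 58 mm tall, loose; origin at its underside. Leave alone.
- bench_timer: White timer with three keys, 62 by 66 by 18 mm, loose; origin at its underside. Leave alone.
- petri_dish: Clear petri dish, 59 mm wide, 15 mm high, loose; origin at its underside. Leave alone.

How it is judged:
By the outcome, as a careful person would: the job done as asked, in the order asked, and still so for the second after the job is handed in, while the arm keeps its last pose, push and grip.
It also fails if it takes over 56 s, if anything falls off the work surface, if the arm or the gripper's body presses on something with over 40 N, if the wrist force passes 120 N, or if a joint passes its speed limit or range.

ROBOT

A 6-joint arm with a two-finger parallel gripper is mounted at the origin on a cart in front of the work surface, level with it; the furniture and walls round the work are solid. World frame = base frame: x ahead of the robot, y to its left, z up, the work surface at z = 0. Lengths are in mm, angles in degrees, forces in N, time in s.
With the tool pointing down it reaches from about 325 to 900 mm from the base axis. Payload 3.5 kg.
Tool frame: the origin (TCP) lies midway between the tips of the shut fingers; the grasp point (between the pads) lies 19 mm behind it (arm.hold_point_z is the distance from the TCP to the grasp point, in mm); z points along the fingers, y is the direction in which the jaws open and shut (so a half turn about z gives the same grasp; the last joint's range is limited). The gripper opens to 85 mm and grips with 20 to 120 N. Pads are 22 mm wide; open, the fingers measure 114 mm over their backs; the gripper's body (76 mm by 85 mm) begins 54 mm behind the grasp point. The pads swing forward as they close: fully open they stand 13 mm farther back than shut.
Start: joints at [-77.659, 15.837, -1.513, 72.651, 0, 84.076], TCP at [195.88, -593.509, 231.313] pointing down, gripper open.
Joint ranges: [-178.77, 178.77], [-48.84, 107.48], [-61.69, 71.31], [-111.58, 123.2], [-90, 87.43], [-180, 180]. Speed limits (degrees/s): [147.25, 147.25, 180, 180, 180, 180].

INTERFACE

Orientations are given as [roll, pitch, yaw] about the fixed x, y, z axes, in that order (R = Rz(yaw) Ry(pitch) Rx(roll)).
In Python, from plant import arm gives the robot as it stands.
- The arm moves only by the tool carry_out, never from a script. Its argument "series" is a list of rows, each a list of 3 entries, a list of its own where there are three numbers: the shift along the tool's x, y, z in mm, then the turn, a rotation vector about the tool's x, y, z in rad, then the opening, from 0 (shut) to 1 (fully open). A call has 1 to 8 rows; each row shifts and turns the commanded pose from where the row before left it, along the tool's axes as they then stand; what a row does not reach is not made up. A row lasts 1/8 s, in which the tool goes at most 62.5 mm and 10.7 degrees, less where a joint would pass 70% of its speed; a pose out of reach is approached as far as the arm can. A call is refused whole if a number of a shift passes 62.5 or a number of a turn 0.188, either way. A call with a gripper value outside its range is refused whole. The fingers move at their own pace and stop on an object; "squeeze" is the grip in N (left out, the last holds). Time passes only in rows, so rows that do not move let the fingers close. It gives the time, the measured TCP pose, the force and the opening at its end, in the units of the state.
- arm.state(): the state, without advancing time (a new reading comes with each control period).
- arm.grab_frame(name): name is "scene" or "top" or "wrist"; returns a dict with "color" (420x560x3 uint8, red, green, blue), "intrinsics" (3x3 intrinsics, pixels), "T" (4x4, takes a point from camera to world coordinates). Camera axes: x right, y up, looking along -z (the intrinsics and any distortion apply to the point x, -y, -z); pixel columns grow to the right and rows downward; lengths in mm; the calibration is good to about 2 mm. A picture is of the moment at which its call begins. There is no depth.
- arm.job_done(): hands the job in, once; it reports no verdict.
The state is a dict: "time_s": time; "joint_positions": joint angles; "joint_velocities": joint speeds; "joint_torque": joint torques, N m; "ee_pos": TCP position; "eef_rot": TCP orientation; "wrist_force": force on the tool from outside, world axes, zero at the start; "torque": the same for the moment, N m; "width": finger opening in mm.
Only numpy, scipy, OpenCV 4.12 (cv2) and the standard library are available. Lean on these libraries where they do the work, as an engineer would, in place of code of your own. Each camera call takes 0.05 s, during which the arm holds its last target.

## Working session

There is one attempt and no reset: what is moved stays moved. The work goes in short steps, Python scripts to look and compute and a tool call to move; the robot and the scene stay as the last step left them, time stands still between calls to the robot, and variables do not carry over. Pictures are saved under pics/ and viewed, and the job is handed in when it is done.

Besides the shell and the picture viewer there is one more tool, called after "Emit:" as name([rows], argument=value, ...), one row to a line, values as JSON. carry_out: Moves the arm, as the interface text tells. Its arguments: {"type":"object","properties":{"series":{"type":"array"},"squeeze":{"type":"number"}},"required":["series"]}

```bash
mkdir -p pics; ls
python3 - <<'E'
from plant import arm
import cv2,json
s=arm.state(); print(s); print(arm.hold_point_z)
for n in ["scene","top","wrist"]:
    f=arm.grab_frame(n); cv2.imwrite(f"pics/{n}0.png",f["color"][:,:,::-1]); print(n,f["intrinsics"],f["T"].round(4).tolist(),[k for k in f])
E
```

```text
pics
{'time_s': 0.0, 'joint_positions': array([-7.76574877e+01,  1.58783917e+01, -1.59733663e+00,  7.26506172e+01,
       -2.36920660e-03,  8.40746554e+01]), 'joint_velocities': array([ 0.00791025, -0.06726209, -0.02142432, -0.04035665,  0.07320361,
        0.00647734]), 'joint_torque': array([-1.14336308e-03, -4.45510590e+01,  2.95201814e+01,  1.64201867e-02,
       -3.19710971e-04,  2.76156186e-06]), 'ee_pos': array([ 195.71516111, -592.75114748,  230.16240987]), 'eef_rot': array([-1.79874085e+02, -1.06864159e-02,  1.82678478e+01]), 'wrist_force': array([-1.36868427,  0.12270085,  0.56855732]), 'torque': array([-0.00349504,  0.02989397, -0.03336005]), 'width': 85.34414988967704}
18.700000000000003
scene [[541.43540485   0.         282.73270486]
 [  0.         541.43540485 217.42936107]
 [  0.           0.           1.        ]] [[-0.8009, 0.3883, -0.4558, -144.2138], [-0.5986, -0.5345, 0.5966, 946.6756], [-0.012, 0.7507, 0.6606, 988.99], [0.0, 0.0, 0.0, 1.0]] ['color', 'intrinsics', 'T']
top [[503.88268716   0.         282.1173327 ]
 [  0.         503.88268716 211.21881028]
 [  0.           0.           1.        ]] [[-0.0157, 0.9879, -0.1546, 269.7466], [-0.9998, -0.0171, -0.0074, 132.8977], [-0.01, 0.1544, 0.988, 1412.8382], [0.0, 0.0, 0.0, 1.0]] ['color', 'intrinsics', 'T']
wrist [[317.84498822   0.         285.15721607]
 [  0.         317.84498822 211.73871338]
 [  0.           0.           1.        ]] [[0.3137, 0.9053, 0.2863, 269.0864], [-0.9495, 0.3, 0.0919, -568.8394], [-0.0027, -0.3007, 0.9537, 373.0364], [0.0, 0.0, 0.0, 1.0]] ['color', 'intrinsics', 'T']
```

View pics/scene0.png

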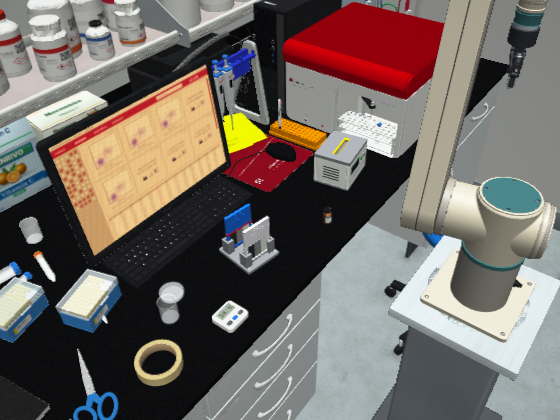

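View pics/top0.png

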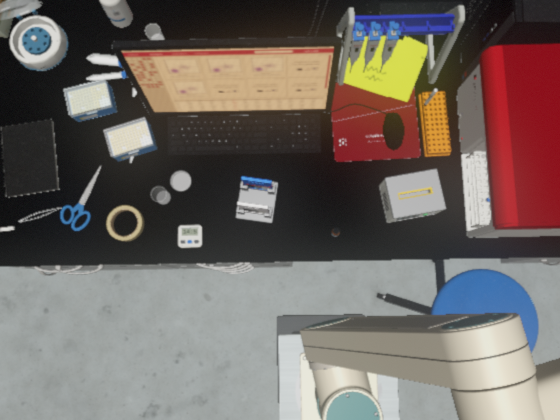

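View pics/wrist0.png

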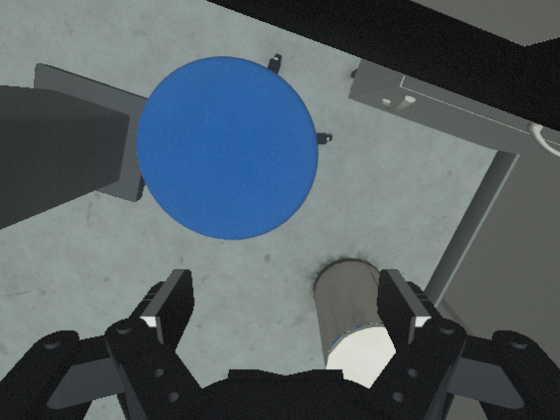

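The blue plate sits in the far slot of the stand, around (257,182) in the top view. The reader is at about (412,195), with its yellow slot at (415,193). I'll enlarge both.

Run:
```python
import cv2,numpy as np
t=cv2.imread("pics/top0.png"); s=cv2.imread("pics/scene0.png")
a=cv2.resize(t[165:235,225:295],None,fx=8,fy=8,interpolation=cv2.INTER_CUBIC)[:, :]
b=cv2.resize(t[160:230,370:455],None,fx=8,fy=8,interpolation=cv2.INTER_CUBIC)
cv2.imwrite("pics/c1.png",a);cv2.imwrite("pics/c2.png",b)
cv2.imwrite("pics/c3.png",cv2.resize(s[120:280,210:380],None,fx=3.6,fy=3.6,interpolation=cv2.INTER_CUBIC))
```

```text
(no output)
```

View pics/c1.png

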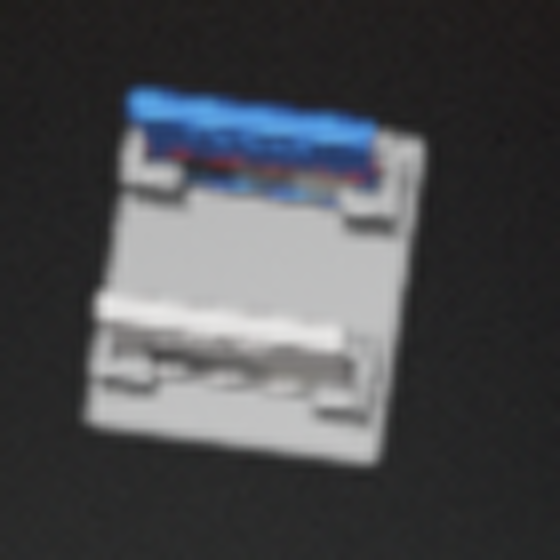

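View pics/c2.png

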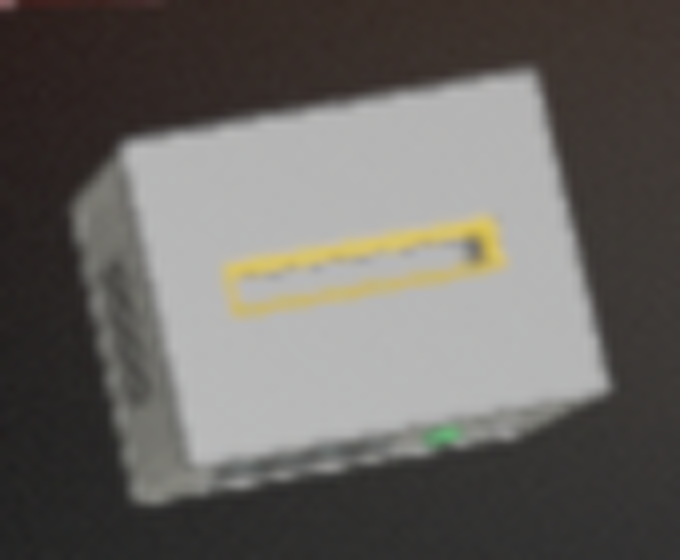

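View pics/c3.png

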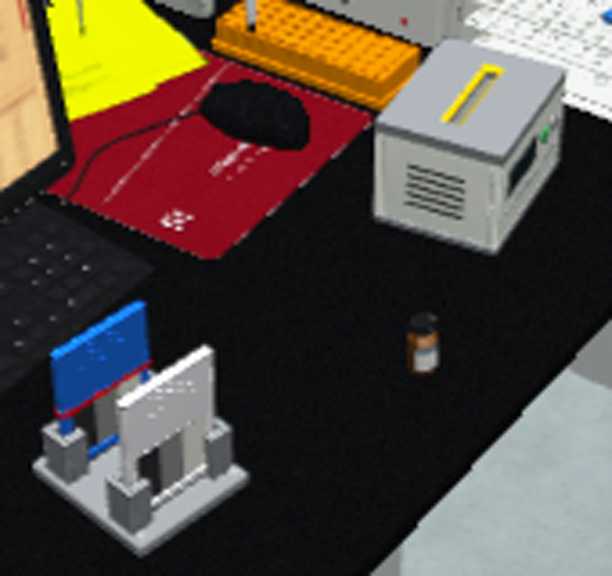

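```bash
cat > h.py <<'E'
import numpy as np
from scipy.optimize import least_squares
def ray(f,u,v):
    K,T=np.array(f["intrinsics"]),np.array(f["T"])
    d=np.linalg.inv(K)@[u,v,1]; d=np.array([d[0],-d[1],-d[2]])
    return T[:3,3],T[:3,:3]@d
def at_z(f,u,v,z):
    o,d=ray(f,u,v); return o+d*(z-o[2])/d[2]
def proj(f,P):
    K,T=np.array(f["intrinsics"]),np.array(f["T"])
    p=(np.asarray(P)-T[:3,3])@T[:3,:3]; p=np.c_[p[:,0],-p[:,1],-p[:,2]]@K.T
    return p[:,:2]/p[:,2:]
def fit(obs,x0,yaw0):
    # obs list of (f, local pts Nx3, px Nx2)
    def P(q,L):
        c,s=np.cos(q[2]),np.sin(q[2]); L=np.asarray(L,float)
        return np.c_[q[0]+c*L[:,0]-s*L[:,1],q[1]+s*L[:,0]+c*L[:,1],L[:,2]]
    r=lambda q:np.concatenate([(proj(f,P(q,L))-px).ravel() for f,L,px in obs])
    o=least_squares(r,[*x0,np.radians(yaw0)],x_scale=[1,1,.01])
    return o.x[:2],np.degrees(o.x[2]),r(o.x).reshape(-1,2)
E
cat > g.py <<'E'
from plant import arm
from h import *
import pickle
t=arm.grab_frame("top");s=arm.grab_frame("scene")
pickle.dump((t,s),open("f.pkl","wb"))
C=lambda a,x0,y0,k:(np.array(a,float)+.5)/k-.5+[x0,y0]
rt=C([(120,143),(537,68),(612,388),(195,465)],370,160,8)
rs=C([(447,40),(565,72),(497,160),(375,125)],210,120,3.6)
# top view: up=+x, left=+y
L=[(55,70,100),(55,-70,100),(-55,-70,100),(-55,70,100)]
Ls=[(55,-70,100),(-55,-70,100),(-55,70,100),(55,70,100)]
for o in ([(t,L,rt)],[(s,Ls,rs)],[(t,L,rt),(s,Ls,rs)]):
    a=fit(o,(400,-130),10); print("reader",a[0],a[1],a[2].round(1).tolist())
sl=C([(226,268),(497,218),(507,265),(237,316)],370,160,8)
L2=[(9,46,100),(9,-46,100),(-9,-46,100),(-9,46,100)]
a=fit([(t,L2,sl)],(400,-130),10); print("slot",a[0],a[1],a[2].round(1).tolist())
bt=C([(130,90),(380,125)],225,165,8); bs=C([(52,353),(145,302)],210,120,3.6)
# stand base corners near
for nm,p in (("blue",bt),("white",C([(97,292),(345,327)],225,165,8))):
  print(nm,[at_z(t,*q,122).round(1) for q in p])
print("blue scene",[at_z(s,*q,122).round(1) for q in bs])
print("stand bl,br",[at_z(t,*q,8).round(1) for q in C([(85,428),(378,465)],225,165,8)])
print("stand scene",[at_z(s,*q,8).round(1) for q in C([(33,462),(140,550),(248,475)],210,120,3.6)])
E
python3 g.py
```

```text
reader [ 518.68861349 -210.34345578] 9.559725458628527 [[0.4, 0.0], [-0.3, -0.0], [-0.1, 0.0], [-0.1, 0.0]]
reader [ 519.46305604 -204.63622797] 8.149386164578141 [[-0.5, -0.2], [0.7, 0.2], [0.6, 0.3], [-0.9, -0.4]]
reader [ 519.60889326 -208.73106944] 9.017570677744274 [[-0.1, -0.6], [-0.6, -0.2], [-0.9, -0.0], [-0.9, -0.5], [-0.2, -0.8], [1.1, -0.7], [1.8, -0.4], [0.1, -0.9]]
slot [ 518.0977529  -210.59468388] 9.683904227874764 [[-0.2, -0.3], [-0.1, -0.4], [0.3, 0.3], [-0.0, 0.3]]
blue [array([567.6, 249.5, 122. ]), array([554.4, 167.6, 122. ])]
white [array([500.5, 260.4, 122. ]), array([487.6, 179.8, 122. ])]
blue scene [array([568.6, 248.1, 122. ]), array([551.8, 169.8, 122. ])]
stand bl,br [array([472.3, 276. ,   8. ]), array([457.4, 172.9,   8. ])]
stand scene [array([594.7, 253.4,   8. ]), array([478.1, 274.3,   8. ]), array([462.1, 173. ,   8. ])]
```

```bash
cat > p.py <<'E'
import numpy as np
from scipy.spatial.transform import Rotation as R
def plan(pos,rpy,tgt,trpy,n):
    """n equal rows straight from pos/rpy to tgt/trpy in tool axes"""
    r=R.from_euler('xyz',rpy,degrees=True); g=R.from_euler('xyz',trpy,degrees=True)
    rv=(r.inv()*g).as_rotvec(); pos=np.array(pos,float); d=(np.array(tgt)-pos)/n; rows=[]
    for i in range(n):
        rows.append([r.inv().apply(d).round(1).tolist(),(rv/n).round(4).tolist()]); r=r*R.from_rotvec(rv/n)
    return rows
E
python3 - <<'E'
from plant import arm
from p import *
s=arm.state()
for x in plan(s['ee_pos'],s['eef_rot'],[557,209,205],[180,0,80.7],16): print(x)
E
```

```text
[[37.2, -40.5, 1.7], [-0.0001, -0.0, -0.0681]]
[[39.8, -37.9, 1.7], [-0.0001, -0.0, -0.0681]]
[[42.3, -35.1, 1.6], [-0.0001, -0.0, -0.0681]]
[[44.6, -32.2, 1.6], [-0.0001, -0.0, -0.0681]]
[[46.7, -29.0, 1.6], [-0.0001, -0.0, -0.0681]]
[[48.6, -25.8, 1.6], [-0.0001, -0.0, -0.0681]]
[[50.2, -22.4, 1.6], [-0.0001, -0.0, -0.0681]]
[[51.6, -19.0, 1.6], [-0.0001, -0.0, -0.0681]]
[[52.8, -15.4, 1.6], [-0.0001, -0.0, -0.0681]]
[[53.7, -11.8, 1.6], [-0.0001, -0.0, -0.0681]]
[[54.4, -8.1, 1.6], [-0.0001, -0.0, -0.0681]]
[[54.8, -4.4, 1.6], [-0.0001, -0.0, -0.0681]]
[[55.0, -0.6, 1.6], [-0.0001, -0.0, -0.0681]]
[[54.9, 3.1, 1.6], [-0.0001, -0.0, -0.0681]]
[[54.6, 6.8, 1.6], [-0.0001, -0.0, -0.0681]]
[[54.0, 10.5, 1.6], [-0.0001, -0.0, -0.0681]]
```

Emit:
carry_out([
  [[37,-40.5,1.5],[0,0,-0.068],0.5],
  [[40,-38,1.5],[0,0,-0.068],0.5],
  [[42,-35,1.5],[0,0,-0.068],0.5],
  [[44.5,-32,1.5],[0,0,-0.068],0.5],
  [[46.5,-29,1.5],[0,0,-0.068],0.5],
  [[48.5,-26,1.5],[0,0,-0.068],0.5],
  [[50,-22.5,1.5],[0,0,-0.068],0.5],
  [[51.5,-19,1.5],[0,0,-0.068],0.5],
], squeeze=60)

```text
time_s: 1.25
ee_pos: [376.3, -191.4, 219.4]
eef_rot: [179.9, -0.0, 49.5]
wrist_force: [0.8, -1.2, -0.3]
width: 42.5
```

Emit:
carry_out([
  [[53,-15.5,1.5],[0,0,-0.068],0.5],
  [[53.5,-12,1.5],[0,0,-0.068],0.5],
  [[54.5,-8,1.5],[0,0,-0.068],0.5],
  [[55,-4.5,1.5],[0,0,-0.068],0.5],
  [[55,-0.5,1.5],[0,0,-0.068],0.5],
  [[55,3,1.5],[0,0,-0.068],0.5],
  [[54.5,7,1.5],[0,0,-0.068],0.5],
  [[54,10.5,1.5],[0,0,-0.068],0.5],
])

```text
time_s: 2.25
ee_pos: [557.5, 210.2, 207.2]
eef_rot: [180.0, 0.0, 80.7]
wrist_force: [0.9, -0.4, -0.5]
width: 42.6
```

Emit:
carry_out([
  [[0,0,0],[0,0,0],0.5],
  [[0,0,0],[0,0,0],0.5],
  [[0,0,0],[0,0,0],0.5],
])

```text
time_s: 2.62
ee_pos: [556.4, 207.2, 207.3]
eef_rot: [-180.0, 0.0, 80.5]
wrist_force: [0.1, -0.3, -0.2]
width: 43.1
```

Run:
```python
from plant import arm
import cv2,pickle
print(arm.state())
f=arm.grab_frame("wrist"); pickle.dump(f,open("w1.pkl","wb")); cv2.imwrite("pics/w1.png",f["color"][:,:,::-1])
f=arm.grab_frame("scene"); cv2.imwrite("pics/s1.png",f["color"][:,:,::-1])
```

```text
{'time_s': 2.625, 'joint_positions': array([ 1.41947561e+01,  1.34790756e+01, -7.51030933e+00,  6.90476572e+01,
       -1.31085783e-02,  1.13678630e+02]), 'joint_velocities': array([-0.32385369, -0.24893662, -0.05320427, -0.08833033,  0.09039568,
        0.02055607]), 'joint_torque': array([ 3.87995811e-01, -4.14422894e+01,  2.90285844e+01, -1.25167379e-02,
        1.35604953e-02, -2.45528945e-04]), 'ee_pos': array([556.42064976, 207.20451263, 207.31568397]), 'eef_rot': array([-1.79971341e+02,  2.68813325e-02,  8.05161373e+01]), 'wrist_force': array([ 0.06484066, -0.25265508, -0.23219581]), 'torque': array([-0.02104434,  0.04786553,  0.00506704]), 'width': 43.10598593915366}
```

View pics/w1.png

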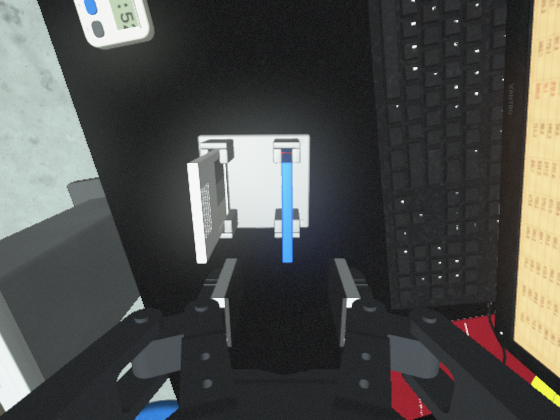

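View pics/s1.png

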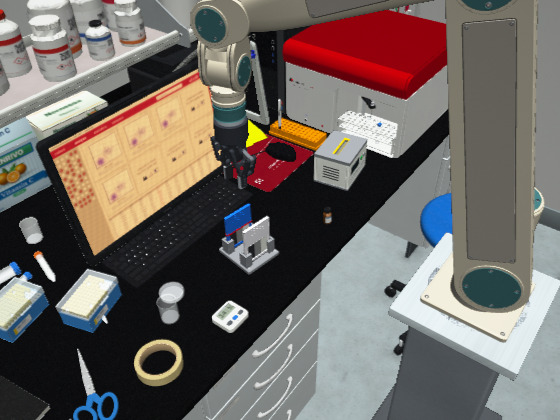

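Run:
```python
import pickle,cv2
from h import *
f=pickle.load(open("w1.pkl","rb"))
print(proj(f,[[556.4,207.2,207.3],[556.4,207.2,122]]))
im=f["color"][:,:,::-1]
cv2.imwrite("pics/c4.png",cv2.resize(im[140:280,180:320],None,fx=4.2,fy=4.2,interpolation=cv2.INTER_CUBIC))
hsv=cv2.cvtColor(im.copy(),cv2.COLOR_BGR2HSV)
m=cv2.inRange(hsv,(95,150,150),(120,255,255)); m[:, :270]=0;m[:,310:]=0;m[:140]=0;m[270:]=0
for v in range(145,270,8):
    x=np.where(m[v])[0]; print(v,(x.min(),x.max()) if len(x) else None)
cam=f["T"]; print(cam[:3,3])
for uv in [(287.2,262.5),(287.2,162)]: print(at_z(f,*uv,122).round(1))
```

```text
[[285.05578186 273.082314  ]
 [285.05911358 218.41548301]]
145 None
153 None
161 None
169 None
177 None
185 (np.int64(282), np.int64(282))
193 (np.int64(282), np.int64(282))
201 (np.int64(282), np.int64(291))
209 (np.int64(282), np.int64(292))
217 (np.int64(282), np.int64(292))
225 (np.int64(282), np.int64(291))
233 (np.int64(282), np.int64(291))
241 (np.int64(282), np.int64(292))
249 (np.int64(282), np.int64(292))
257 (np.int64(282), np.int64(292))
265 None
[569.13486032 283.53986187 350.03840069]
[552.  170.5 122. ]
[564.9 249.1 122. ]
```

View pics/c4.png

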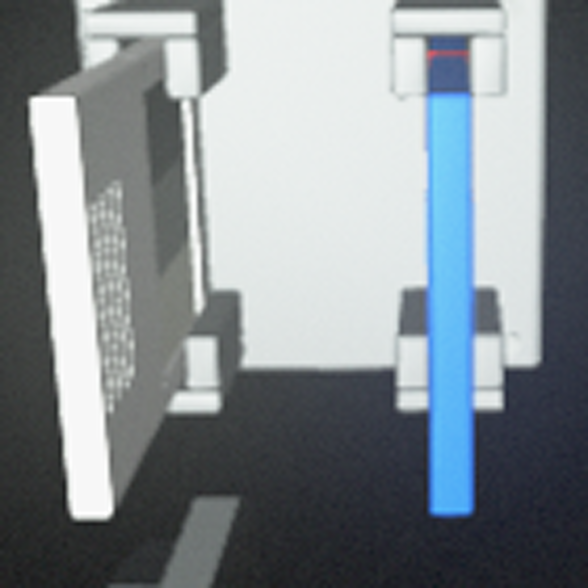

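The wrist view shows the plate's top edge at column 287, rows 162–262, and parallel to the jaws. That measures 79.7 mm long, centred at (558.4, 209.8). I'll descend onto it.

Emit:
carry_out([
  [[2.5,1,40],[0,0,0],0.5],
  [[0,0,35],[0,0,0],0.5],
  [[0,0,25],[0,0,0],0.5],
  [[0,0,15],[0,0,0],0.5],
  [[0,0,7],[0,0,0],0.5],
  [[0,0,0],[0,0,0],0.5],
  [[0,0,0],[0,0,0],0.5],
], squeeze=40)

```text
time_s: 3.6
ee_pos: [559.4, 210.9, 86.5]
eef_rot: [179.9, -0.1, 80.6]
wrist_force: [0.1, 0.6, 0.0]
width: 42.7
```

Run:
```python
from plant import arm
import cv2,pickle
print({k:v for k,v in arm.state().items() if k in('ee_pos','eef_rot','wrist_force','width','time_s')})
f=arm.grab_frame("wrist"); pickle.dump(f,open("w2.pkl","wb")); cv2.imwrite("pics/w2.png",f["color"][:,:,::-1])
```

```text
{'time_s': 3.6, 'ee_pos': array([559.37862741, 210.87105308,  86.50806417]), 'eef_rot': array([ 1.79884688e+02, -5.02873188e-02,  8.05997869e+01]), 'wrist_force': array([0.12500631, 0.58623684, 0.02636488]), 'width': 42.68756124013014}
```

View pics/w2.png

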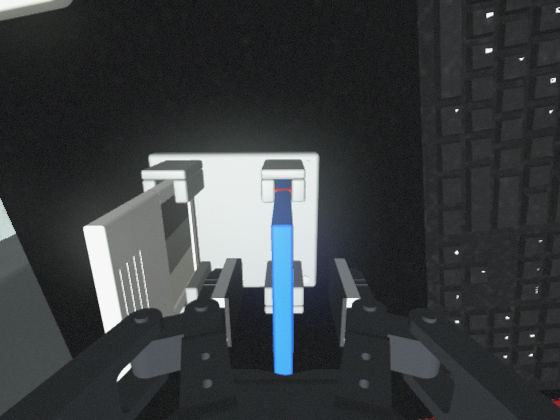

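The plate's edge is at column 283 and the jaw centre at about 287.5, so the jaws sit roughly 1.7 mm too far along +y. I'll correct that, then close.

Emit:
carry_out([
  [[0,-1.8,1.5],[0,0,0],0.5],
  [[0,0,0],[0,0,0],0.25],
  [[0,0,0],[0,0,0],0],
  [[0,0,0],[0,0,0],0],
  [[0,0,0],[0,0,0],0],
  [[0,0,0],[0,0,0],0],
  [[0,0,0],[0,0,0],0],
], squeeze=40)

```text
time_s: 4.53
ee_pos: [557.2, 211.0, 84.1]
eef_rot: [179.9, -0.0, 80.6]
wrist_force: [2.4, 0.1, 0.7]
width: 7.6
```

Run:
```python
from plant import arm
import cv2,pickle
print({k:v for k,v in arm.state().items() if k in('ee_pos','eef_rot','wrist_force','width','time_s','torque')})
f=arm.grab_frame("wrist"); pickle.dump(f,open("w3.pkl","wb")); cv2.imwrite("pics/w3.png",f["color"][:,:,::-1])
f=arm.grab_frame("scene");cv2.imwrite("pics/s3.png",cv2.resize(f["color"][100:300,150:350,::-1],None,fx=3,fy=3))
```

```text
{'time_s': 4.525, 'ee_pos': array([557.24851845, 211.02264554,  84.07866738]), 'eef_rot': array([ 1.79930437e+02, -1.75068566e-02,  8.06039181e+01]), 'wrist_force': array([2.37368907, 0.12034705, 0.67355594]), 'torque': array([-0.05071135, -0.59309018,  0.07076617]), 'width': 7.576399505199255}
```

View pics/w3.png

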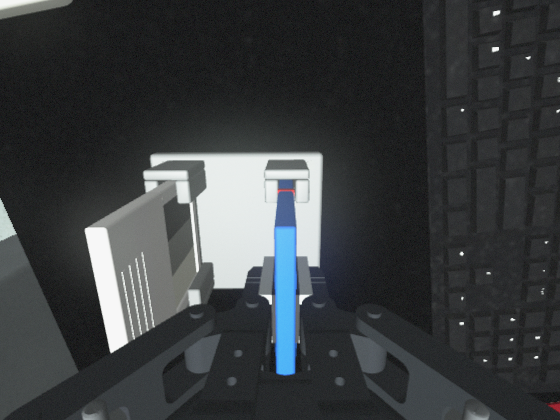

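View pics/s3.png

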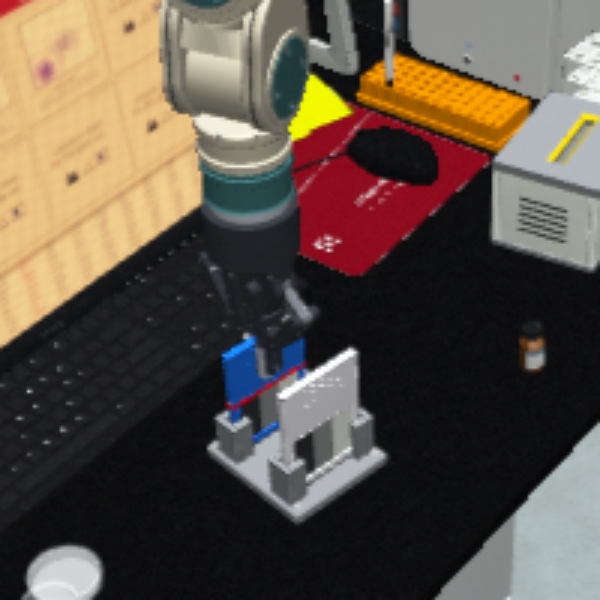

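Gripped at 7.6 mm with only about 2 N on the wrist. Lifting straight up.

Emit:
carry_out([
  [[0,0,-6],[0,0,0],0],
  [[0,0,-12],[0,0,0],0],
  [[0,0,-18],[0,0,0],0],
  [[0,0,-20],[0,0,0],0],
  [[0,0,-25],[0,0,0],0],
  [[0,0,-30],[0,0,0],0],
  [[0,0,-20],[0,0,0],0],
  [[0,0,-10],[0,0,0],0],
])

```text
time_s: 5.62
ee_pos: [555.7, 211.3, 226.7]
eef_rot: [-180.0, -0.1, 80.6]
wrist_force: [-0.4, -0.4, -1.3]
width: 7.5
```

Run:
```python
from plant import arm
from p import *
import cv2,pickle
s=arm.state()
print({k:v for k,v in s.items() if k in('ee_pos','eef_rot','wrist_force','width','time_s','torque')})
f=arm.grab_frame("wrist"); pickle.dump(f,open("w4.pkl","wb")); cv2.imwrite("pics/w4.png",f["color"][:,:,::-1])
f=arm.grab_frame("scene");cv2.imwrite("pics/s4.png",cv2.resize(f["color"][100:300,150:350,::-1],None,fx=3,fy=3))
for x in plan(s['ee_pos'],s['eef_rot'],[518,-210.5,230],[180,0,99.6],10): print(x)
```

```text
{'time_s': 5.625, 'ee_pos': array([555.68434798, 211.31079932, 226.68480536]), 'eef_rot': array([-1.79954487e+02, -5.56926115e-02,  8.06091574e+01]), 'wrist_force': array([-0.41977373, -0.37847057, -1.3297208 ]), 'torque': array([ 0.02205519, -0.01385455,  0.00177849]), 'width': 7.546126601124248}
[[-42.2, 3.2, -0.4], [-0.0001, -0.0001, -0.0331]]
[[-42.3, 1.8, -0.4], [-0.0001, -0.0001, -0.0331]]
[[-42.3, 0.4, -0.4], [-0.0001, -0.0001, -0.0331]]
[[-42.3, -1.0, -0.4], [-0.0001, -0.0001, -0.0331]]
[[-42.3, -2.4, -0.4], [-0.0001, -0.0001, -0.0331]]
[[-42.2, -3.8, -0.4], [-0.0001, -0.0001, -0.0331]]
[[-42.0, -5.2, -0.3], [-0.0001, -0.0001, -0.0331]]
[[-41.8, -6.6, -0.3], [-0.0001, -0.0001, -0.0331]]
[[-41.6, -8.0, -0.3], [-0.0001, -0.0001, -0.0331]]
[[-41.3, -9.4, -0.3], [-0.0001, -0.0001, -0.0331]]
```

View pics/w4.png

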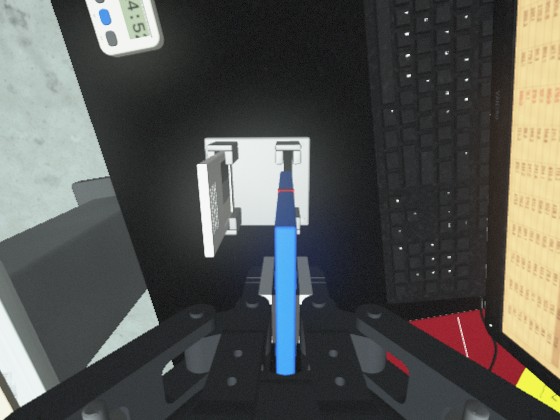

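View pics/s4.png

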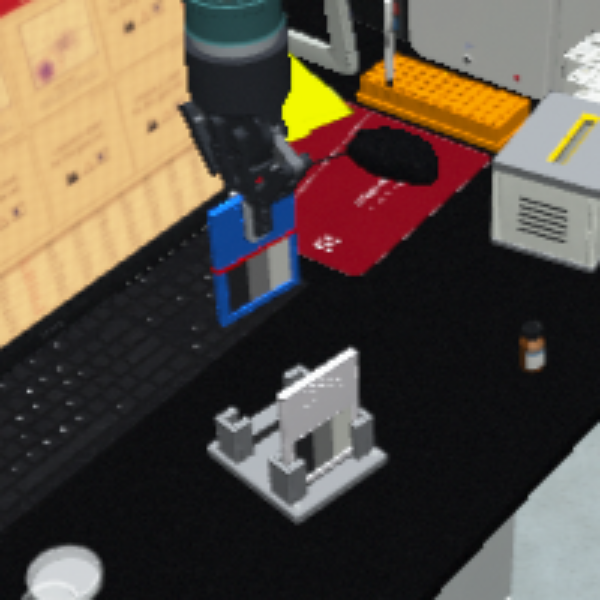

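The plate is out, upright and centred in the jaws at column 285. The white plate is untouched. Now carrying it to above the reader.

Emit:
carry_out([
  [[-30,2,-0.5],[0,0,-0.033],0],
  [[-42,3,-0.5],[0,0,-0.033],0],
  [[-45,0.5,-0.5],[0,0,-0.033],0],
  [[-48,-1,-0.5],[0,0,-0.033],0],
  [[-48,-2.5,0],[0,0,-0.033],0],
  [[-48,-4,0],[0,0,-0.033],0],
  [[-48,-6,0],[0,0,-0.033],0],
  [[-45,-7,0],[0,0,-0.033],0],
])

```text
time_s: 6.72
ee_pos: [525.2, -144.0, 225.5]
eef_rot: [-179.8, -0.1, 95.8]
wrist_force: [0.4, -0.8, -0.5]
width: 7.3
```

Emit:
carry_out([
  [[-40,-8,0],[0,0,-0.033],0],
  [[-25,-6,0],[0,0,-0.033],0],
  [[0,0,0],[0,0,0],0],
  [[0,0,0],[0,0,0],0],
  [[0,0,0],[0,0,0],0],
])

```text
time_s: 7.35
ee_pos: [520.0, -208.0, 226.4]
eef_rot: [-180.0, -0.1, 99.6]
wrist_force: [0.9, -0.2, -1.0]
width: 7.3
```

```bash
cat > look.py <<'E'
import sys
from plant import arm
import cv2,pickle
n=sys.argv[1]
s=arm.state()
print({k:v.round(2) if hasattr(v,'round') else v for k,v in s.items() if k in('ee_pos','eef_rot','wrist_force','width','time_s','torque')})
f=arm.grab_frame("wrist"); g=arm.grab_frame("scene"); t=arm.grab_frame("top")
pickle.dump((s,f,g,t),open(f"l{n}.pkl","wb"))
cv2.imwrite(f"pics/w{n}.png",f["color"][:,:,::-1])
cv2.imwrite(f"pics/s{n}.png",cv2.resize(g["color"][60:210,265:415,::-1],None,fx=4,fy=4,interpolation=cv2.INTER_CUBIC))
E
python3 look.py 5
```

```text
{'time_s': 7.35, 'ee_pos': array([ 519.98, -208.04,  226.43]), 'eef_rot': array([-1.7996e+02, -6.0000e-02,  9.9580e+01]), 'wrist_force': array([ 0.85, -0.18, -1.02]), 'torque': array([ 0.02, -0.01,  0.02]), 'width': 7.265445000799632}
```

View pics/w5.png

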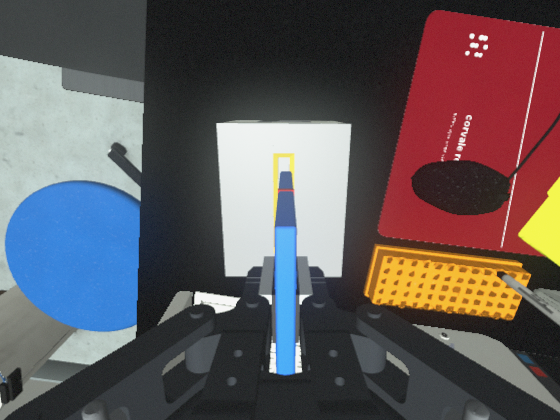

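View pics/s5.png

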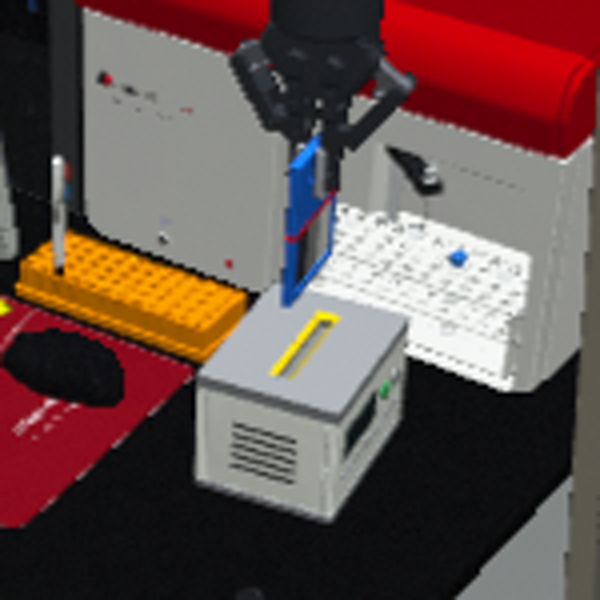

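Run:
```python
import pickle,cv2
s,f,g,t=pickle.load(open("l5.pkl","rb"))
im=f["color"][:,:,::-1]
cv2.imwrite("pics/c5.png",cv2.resize(im[110:290,205:365],None,fx=3.3,fy=3.3,interpolation=cv2.INTER_CUBIC))
cv2.imwrite("pics/c5b.png",cv2.resize(im[145:235,260:310],None,fx=6.6,fy=6.6,interpolation=cv2.INTER_CUBIC))
```

```text
(no output)
```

View pics/c5.png

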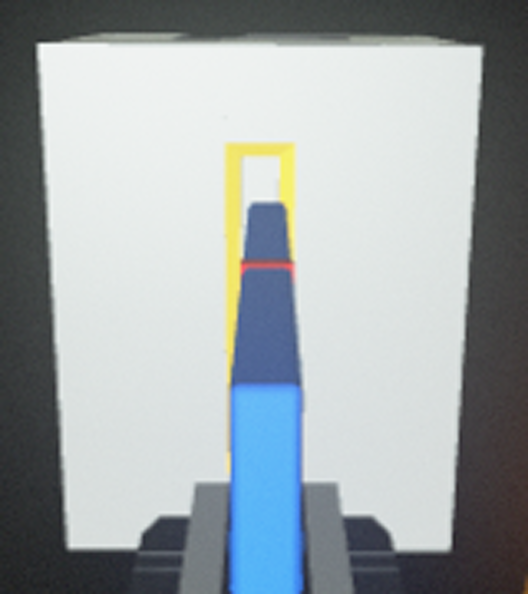

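View pics/c5b.png

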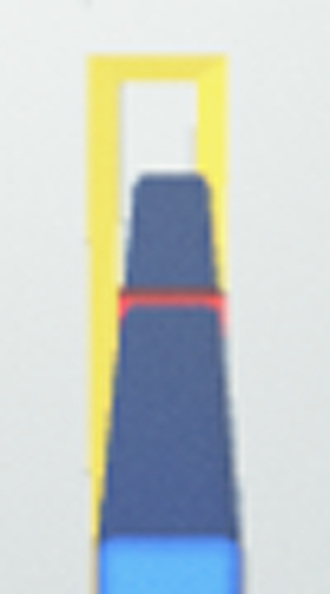

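```bash
cat > m.py <<'E'
import pickle,sys
from h import *
s,f,g,t=pickle.load(open("l5.pkl","rb"))
C=lambda a,x0,y0,k:(np.array(a,float)+.5)/k-.5+[x0,y0]
r=C([(38,44),(482,45),(452,550),(66,550)],205,110,3.3)
L=[(-55,70,100),(55,70,100),(55,-70,100),(-55,-70,100)]
a=fit([(f,L,r)],(518,-210),9.6);print("reader",a[0],a[1],a[2].round(1).tolist())
sl=C([(88,55),(228,55)],260,145,6.6)
S=[(-9,46,100),(9,46,100)]
b=fit([(f,L,r),(f,S,sl)],(518,-210),9.6);print("both",b[0],b[1],b[2].round(1).tolist())
print("slot corners at z100",[at_z(f,*q,100).round(1) for q in sl])
zb=s['ee_pos'][2]-72
pl=np.r_[C([(100,538),(243,538)],260,145,6.6),C([(131,174),(209,174)],260,145,6.6)]
PL=[(-4,40,zb+110),(4,40,zb+110),(-4,40,zb),(4,40,zb)]
c=fit([(f,PL,pl)],(518,-210),9.6);print("plate",c[0],c[1],c[2].round(1).tolist())
top=(at_z(f,*pl[0],zb+110)+at_z(f,*pl[1],zb+110))/2; bot=(at_z(f,*pl[2],zb)+at_z(f,*pl[3],zb))/2
print("+y edge top",top.round(1),"bottom",bot.round(1),"widths",[np.linalg.norm(at_z(f,*pl[i],z)-at_z(f,*pl[i+1],z)).round(1) for i,z in((0,zb+110),(2,zb))])
E
python3 m.py
```

```text
reader [ 518.79731415 -210.03205451] 9.431082619198529 [[-0.1, -0.0], [0.0, 0.1], [-0.4, 0.1], [0.6, -0.2]]
both [ 518.84180578 -210.04755736] 9.419678720283635 [[-0.1, -0.0], [0.1, 0.1], [-0.4, 0.1], [0.6, -0.2], [-0.2, -0.1], [0.0, -0.0]]
slot corners at z100 [array([ 502.6, -166.2,  100. ]), array([ 520.2, -163.2,  100. ])]
plate [ 520.38570864 -209.14006865] 9.58602363264119 [[-0.6, 0.1], [0.6, 0.1], [0.0, -0.2], [-0.1, -0.2]]
+y edge top [ 513.7 -169.6  264.4] bottom [ 513.8 -169.9  154.4] widths [np.float64(7.6), np.float64(8.0)]
```

The wrist fit puts the slot at (518.8, −210.0) with yaw 9.4. The plate is at (520.4, −209.1) with yaw 9.6 and has no tilt. I'll shift by (−1.5, −0.9) mm and stop just above the slot to look again.

Emit:
carry_out([
  [[-0.6,-1.6,5],[0,0,0.002],0],
  [[0,0,15],[0,0,0],0],
  [[0,0,15],[0,0,0],0],
  [[0,0,8],[0,0,0],0],
  [[0,0,0],[0,0,0],0],
  [[0,0,0],[0,0,0],0],
  [[0,0,0],[0,0,0],0],
])

```text
time_s: 8.38
ee_pos: [519.2, -210.4, 184.5]
eef_rot: [179.9, 0.0, 99.4]
wrist_force: [-0.5, 0.7, 0.1]
width: 7.6
```

```bash
python3 look.py 6
python3 - <<'E'
import pickle,cv2
s,f,g,t=pickle.load(open("l6.pkl","rb"))
im=f["color"][:,:,::-1]
cv2.imwrite("pics/c6.png",cv2.resize(im[130:280,190:380],None,fx=3.3,fy=3.3,interpolation=cv2.INTER_CUBIC))
cv2.imwrite("pics/c6b.png",cv2.resize(im[145:235,255:315],None,fx=6.6,fy=6.6,interpolation=cv2.INTER_CUBIC))
E
```

```text
{'time_s': 8.375, 'ee_pos': array([ 519.23, -210.41,  184.46]), 'eef_rot': array([1.7994e+02, 5.0000e-02, 9.9400e+01]), 'wrist_force': array([-0.48,  0.66,  0.13]), 'torque': array([-0.  ,  0.  ,  0.01]), 'width': 7.592023718008596}
```

View pics/c6.png

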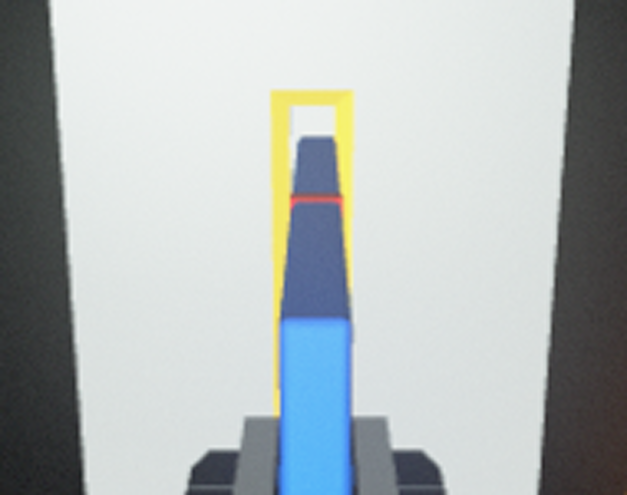

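View pics/c6b.png

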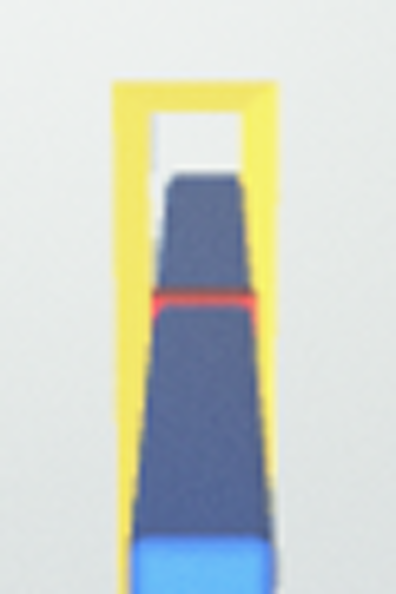

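View pics/s6.png

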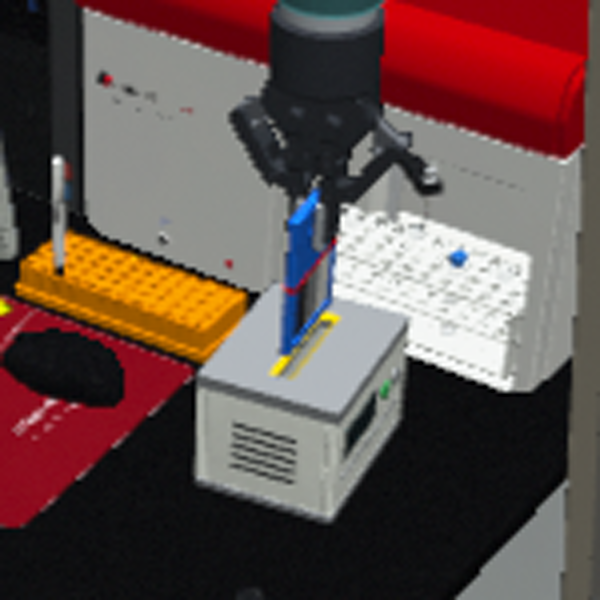

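Run:
```python
import pickle
from h import *
s,f,g,t=pickle.load(open("l6.pkl","rb"))
C=lambda a,x0,y0,k:(np.array(a,float)+.5)/k-.5+[x0,y0]
sl=C([(112,82),(280,82)],255,145,6.6)
# lines of reader sides for yaw: points on left/right edges
a0=[at_z(f,*q,100) for q in C([(50,0),(87,480),(575,0),(541,480)],190,130,3.3)]
for i in (0,2):
    d=a0[i]-a0[i+1]; print("edge yaw",np.degrees(np.arctan2(-d[0],d[1])).round(2))
print("slot corners",[at_z(f,*q,100).round(1) for q in sl])
b=fit([(f,[(-9,46,100),(9,46,100)],sl)],(518,-210),9.4); print(b[0],b[1])
zb=s['ee_pos'][2]-72
pl=np.r_[C([(131,538),(274,538)],255,145,6.6),C([(164,174),(243,174)],255,145,6.6)]
top=(at_z(f,*pl[0],zb+110)+at_z(f,*pl[1],zb+110))/2; bot=(at_z(f,*pl[2],zb)+at_z(f,*pl[3],zb))/2
print("plate +y edge",top.round(1),bot.round(1))
R=np.radians(9.5); ex=np.array([np.cos(R),np.sin(R),0]); ey=np.array([-np.sin(R),np.cos(R),0])
sc=(at_z(f,*sl[0],100)+at_z(f,*sl[1],100))/2
for p in(top,bot): print("off x,y(edge should be -6)",(p-sc)@ex,(p-sc)@ey)
```

```text
edge yaw 9.59
edge yaw 9.52
slot corners [array([ 502.4, -166.3,  100. ]), array([ 520.2, -163.3,  100. ])]
[ 518.82647502 -210.19180332] 9.397441095896825
plate +y edge [ 512.9 -171.9  222.5] [ 513.3 -172.3  112.5]
off x,y(edge should be -6) 0.3898504204161755 -7.302450057654571
off x,y(edge should be -6) 0.7614804212480479 -7.734174710257634
```

Residual offset is about +0.6 mm in thickness and −1.4 mm in width, so I'll correct both. Then I'll lower through the bevel slowly, watching the force.

Emit:
carry_out([
  [[1.4,-0.6,0],[0,0,0],0],
  [[0,0,3],[0,0,0],0],
  [[0,0,4],[0,0,0],0],
  [[0,0,4],[0,0,0],0],
  [[0,0,4],[0,0,0],0],
  [[0,0,4],[0,0,0],0],
  [[0,0,0],[0,0,0],0],
  [[0,0,0],[0,0,0],0],
])

```text
time_s: 9.52
ee_pos: [518.0, -208.9, 164.9]
eef_rot: [180.0, 0.0, 99.4]
wrist_force: [0.6, 0.2, -0.2]
width: 7.5
```

```bash
python3 look.py 7
python3 - <<'E'
import pickle,cv2
s,f,g,t=pickle.load(open("l7.pkl","rb"))
im=f["color"][:,:,::-1]
cv2.imwrite("pics/c7b.png",cv2.resize(im[145:235,250:320],None,fx=6.6,fy=6.6,interpolation=cv2.INTER_CUBIC))
E
```

```text
{'time_s': 9.525, 'ee_pos': array([ 518.01, -208.89,  164.87]), 'eef_rot': array([1.80e+02, 1.00e-02, 9.94e+01]), 'wrist_force': array([ 0.64,  0.18, -0.15]), 'torque': array([-0.05,  0.01, -0.  ]), 'width': 7.501015193401973}
```

View pics/c7b.png

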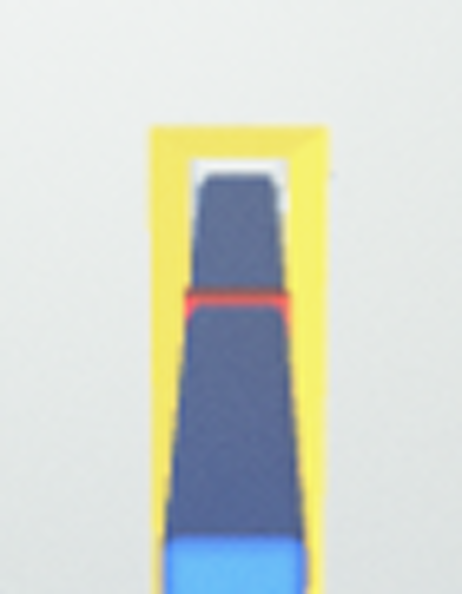

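View pics/s7.png

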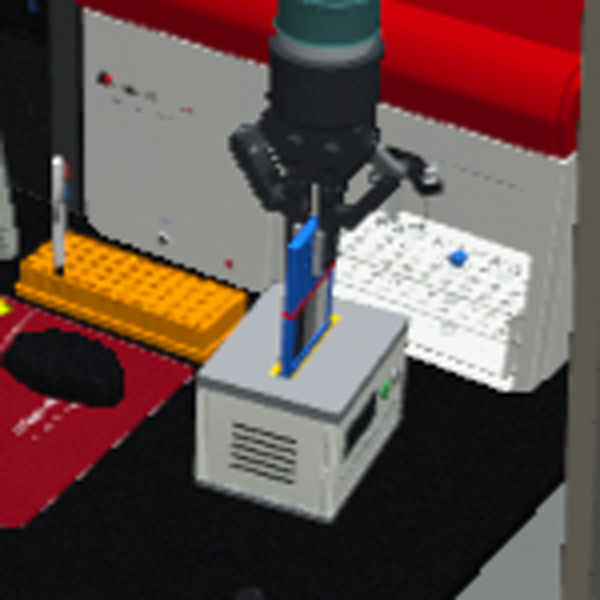

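The bottom edge is now in the slot mouth, centred (237 against 239 in the crop), with forces near zero. I'll keep lowering.

Emit:
carry_out([
  [[0,0,3],[0,0,0],0],
  [[0,0,4],[0,0,0],0],
  [[0,0,4],[0,0,0],0],
  [[0,0,4],[0,0,0],0],
  [[0,0,4],[0,0,0],0],
  [[0,0,4],[0,0,0],0],
  [[0,0,0],[0,0,0],0],
  [[0,0,0],[0,0,0],0],
])

```text
time_s: 10.68
ee_pos: [518.0, -208.9, 141.9]
eef_rot: [180.0, 0.0, 99.4]
wrist_force: [-0.0, 0.8, -1.1]
width: 7.5
```

```bash
python3 look.py 8
python3 - <<'E'
import pickle,cv2
s,f,g,t=pickle.load(open("l8.pkl","rb"))
im=f["color"][:,:,::-1]
cv2.imwrite("pics/c8b.png",cv2.resize(im[145:235,240:330],None,fx=6.6,fy=6.6,interpolation=cv2.INTER_CUBIC))
E
```

```text
{'time_s': 10.675, 'ee_pos': array([ 517.98, -208.9 ,  141.86]), 'eef_rot': array([180. ,   0. ,  99.4]), 'wrist_force': array([-0.01,  0.84, -1.06]), 'torque': array([ 0.01, -0.02, -0.01]), 'width': 7.515707842144758}
```

View pics/c8b.png

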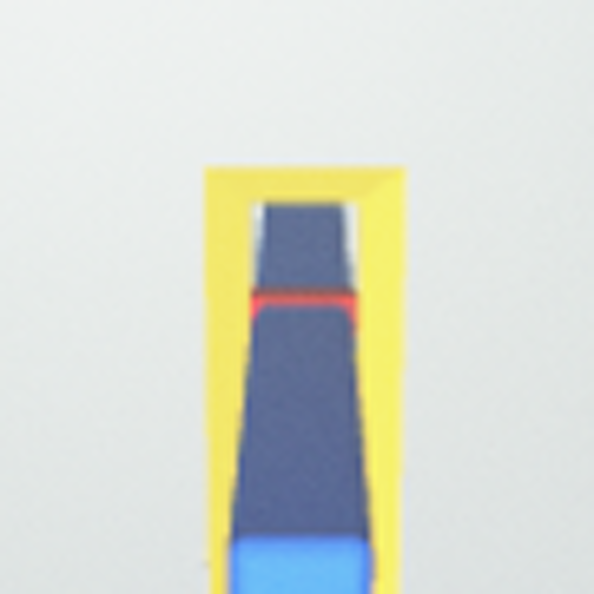

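Emit:
carry_out([
  [[0,0,3],[0,0,0],0],
  [[0,0,4],[0,0,0],0],
  [[0,0,4],[0,0,0],0],
  [[0,0,4],[0,0,0],0],
  [[0,0,4],[0,0,0],0],
  [[0,0,2],[0,0,0],0],
  [[0,0,0],[0,0,0],0],
  [[0,0,0],[0,0,0],0],
])

```text
time_s: 11.82
ee_pos: [518.1, -208.9, 121.0]
eef_rot: [180.0, 0.0, 99.4]
wrist_force: [-0.0, 0.4, -0.6]
width: 7.5
```

```bash
python3 look.py 9
python3 - <<'E'
import pickle,cv2
s,f,g,t=pickle.load(open("l9.pkl","rb"))
im=f["color"][:,:,::-1]
cv2.imwrite("pics/c9b.png",cv2.resize(im[145:235,240:330],None,fx=6.6,fy=6.6,interpolation=cv2.INTER_CUBIC))
cv2.imwrite("pics/c9s.png",cv2.resize(g["color"][100:190,310:380,::-1],None,fx=6.6,fy=6.6,interpolation=cv2.INTER_CUBIC))
E
```

```text
{'time_s': 11.825, 'ee_pos': array([ 518.05, -208.92,  120.99]), 'eef_rot': array([1.7999e+02, 1.0000e-02, 9.9390e+01]), 'wrist_force': array([-0.05,  0.35, -0.58]), 'torque': array([-0.03,  0.03,  0.02]), 'width': 7.520078997331537}
```

View pics/c9b.png

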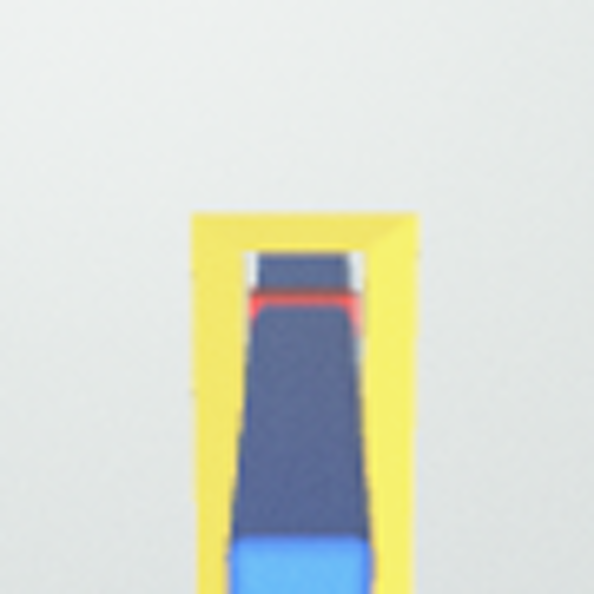

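View pics/c9s.png

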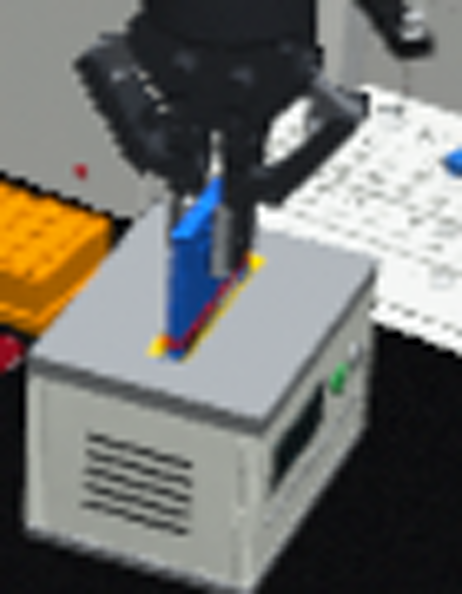

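```bash
cat > d.py <<'E'
import pickle
from h import *
s,f,g,t=pickle.load(open("l9.pkl","rb"))
C=lambda a,x0,y0,k:(np.array(a,float)+.5)/k-.5+[x0,y0]
# plate rows (constant in wrist image): top edge 538, red line centre ~300, bottom 174 (crop rows, y0=145)
rows=[C([(302,y)],240,145,6.6)[0] for y in (538,299,174)]
yaw=np.radians(9.4); ey=np.array([-np.sin(yaw),np.cos(yaw),0]); c=np.array([518.8,-210.2,0])
def P(q):
    return np.array([c+ey*q[0]+[0,0,q[1]+h] for h in (110,55,0)])
r=lambda q:(proj(f,P(q))-rows)[:,1]
o=least_squares(r,[40,48]); print("edge y off, bottom z",o.x,"resid px",r(o.x), "TCP",s['ee_pos'][2])
sl=C([(191,214),(420,214)],240,145,6.6); a=[at_z(f,*q,100) for q in sl]; print("slot end width (18)",np.linalg.norm(a[0]-a[1]),[(x-c)@ey for x in a])
# z of surface giving width 18
# scene: row of red line on +y,-x corner
for z in (96,98,100,102,104):
    q=[(c+ey*40+[np.cos(yaw)*-4,np.sin(yaw)*-4,z])]
    print(z,(proj(g,q)[0]-[310,100]+.5)*6.6-.5)
E
python3 d.py
```

```text
edge y off, bottom z [39.5819021  46.90322922] resid px [ 0.01001121 -0.04276423  0.03701639] TCP 120.98510700122756
slot end width (18) 18.11755837321318 [np.float64(46.00087590838845), np.float64(46.001091189362505)]
96 [184.6391261  362.42877956]
98 [184.89186941 358.62079408]
100 [185.14504311 354.8063241 ]
102 [185.3986483  350.98535301]
104 [185.65268609 347.15786421]
```

```bash
cat > e.py <<'E'
import pickle
from h import *
C=lambda a,x0,y0,k:(np.array(a,float)+.5)/k-.5+[x0,y0]
s,f,g,t=pickle.load(open("l5.pkl","rb"))
r=C([(38,44),(482,45),(452,550),(66,550)],205,110,3.3)
r2=C([(88,55),(228,55)],260,145,6.6)
L=np.array([(-55,70,0),(55,70,0),(55,-70,0),(-55,-70,0),(-9,46,0),(9,46,0)],float)
def res(q):
    c,sn=np.cos(q[2]),np.sin(q[2])
    return (proj(f,np.c_[q[0]+c*L[:,0]-sn*L[:,1],q[1]+sn*L[:,0]+c*L[:,1],np.full(6,q[3])])-np.r_[r,r2]).ravel()
o=least_squares(res,[518,-210,.165,100],x_scale=[1,1,.01,1]);print("l5 reader top z",o.x,abs(res(o.x)).max(), s['ee_pos'])
# plate vertical fit in a frame
def plate(f,rows,c,yawdeg,x0):
    yaw=np.radians(yawdeg); ey=np.array([-np.sin(yaw),np.cos(yaw),0])
    rr=lambda q:(proj(f,[c+ey*q[0]+[0,0,q[1]+h] for h in (110,55,0)])[:,1]-rows)
    o=least_squares(rr,x0); return o.x,rr(o.x)
rows=145+(np.array([538,299,174])+.5)/6.6-.5
print("l5 plate bottom",plate(f,rows,np.array([519,-210,0]),9.5,[40,150]))
import cv2
w3=pickle.load(open("w3.pkl","rb"))
im=w3["color"][:,:,::-1]; cv2.imwrite("pics/c3w.png",cv2.resize(im[145:245,240:330],None,fx=6,fy=6,interpolation=cv2.INTER_CUBIC))
s,f,g,t=pickle.load(open("l9.pkl","rb"))
cv2.imwrite("pics/c9t.png",cv2.resize(g["color"][125:160,325:355,::-1],None,fx=16,fy=16,interpolation=cv2.INTER_CUBIC))
E
python3 e.py
```

```text
l5 reader top z [ 5.18833493e+02 -2.09987217e+02  1.64404107e-01  1.00348871e+02] 0.5486264442303934 [ 519.98056358 -208.03889497  226.43426007]
l5 plate bottom (array([ 40.16363982, 153.06535707]), array([ 0.01547668, -0.06638522,  0.05758631]))
```

View pics/c3w.png

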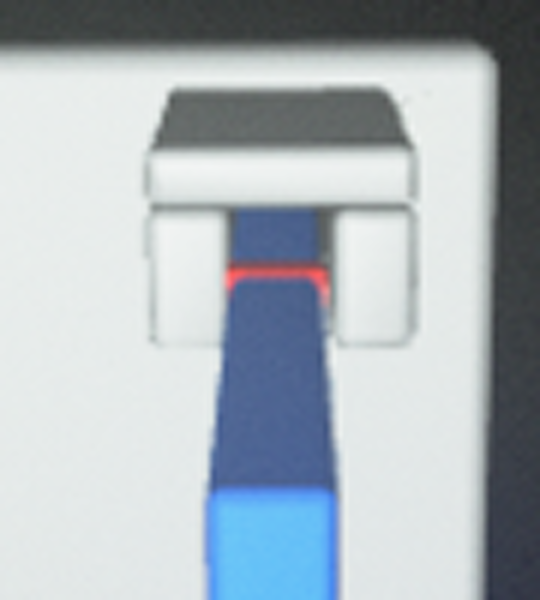

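View pics/c9t.png

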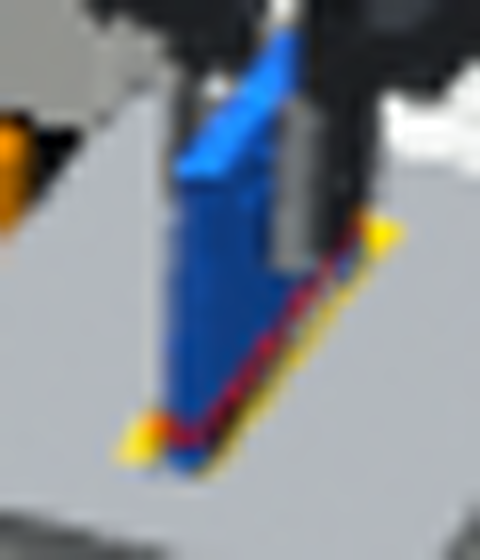

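```bash
cat >> e.py <<'E'
print('---')
rows3=145+(np.array([490,273])+.5)/6-.5
def plate2(f,rows,c,yawdeg,x0,hs):
    yaw=np.radians(yawdeg); ey=np.array([-np.sin(yaw),np.cos(yaw),0])
    rr=lambda q:(proj(f,[c+ey*q[0]+[0,0,q[1]+h] for h in hs])[:,1]-rows)
    o=least_squares(rr,x0); return o.x,rr(o.x)
print("w3 bottom (true 12)",plate2(w3,rows3,np.array([558,209.8,0]),-9.4,[40,12],(110,55)))
print("w3 with row fixed set",plate(w3,rows,np.array([558,209.8,0]),-9.4,[40,12]))
yaw=np.radians(9.4);c=np.array([518.8,-210.1,0]);ey=np.array([-np.sin(yaw),np.cos(yaw),0]);ex=np.array([np.cos(yaw),np.sin(yaw),0])
S=lambda P:(proj(g,P)-[325,125]+.5)*16-.5
print("yellow corners outer +y-x, +y+x, -y-x",S([c+ey*46-ex*9+[0,0,100],c+ey*46+ex*9+[0,0,100],c-ey*46-ex*9+[0,0,100]]).round(0).tolist())
for tz in (44,46,48,50): print(tz,"red corner -x+y",S([c+ey*39.8-ex*4+[0,0,tz+55]]).round(0),"top corner -x+y",S([c+ey*39.8-ex*4+[0,0,tz+110]]).round(0))
E
python3 e.py | sed -n '/---/,$p'
```

```text
---
w3 bottom (true 12) (array([39.10953697,  9.7635558 ]), array([ 2.27373675e-13, -5.68434189e-13]))
w3 with row fixed set (array([39.41622332, 10.45042477]), array([ 0.01355676, -0.05806508,  0.0503308 ]))
yellow corners outer +y-x, +y+x, -y-x [[222.0, 485.0], [129.0, 460.0], [416.0, 230.0]]
44 red corner -x+y [[209. 465.]] top corner -x+y [[227. 205.]]
46 red corner -x+y [[210. 456.]] top corner -x+y [[227. 195.]]
48 red corner -x+y [[211. 447.]] top corner -x+y [[228. 185.]]
50 red corner -x+y [[211. 437.]] top corner -x+y [[229. 176.]]
```

Height checks disagree slightly:
- Kinematics from the stand floor gives a bottom edge at 48.9 mm.
- The scene camera gives about 49 mm.
- The raw wrist fit gives 46.9 mm. That same fit read 10.4 at the known 12 mm, so corrected it is about 48.5 mm.

The target is 45 mm, so I'll lower 3.8 mm.

Emit:
carry_out([
  [[0,0,1.5],[0,0,0],0],
  [[0,0,1.5],[0,0,0],0],
  [[0,0,0.8],[0,0,0],0],
  [[0,0,0],[0,0,0],0],
  [[0,0,0],[0,0,0],0],
  [[0,0,0],[0,0,0],0],
  [[0,0,0],[0,0,0],0],
  [[0,0,0],[0,0,0],0],
])

```text
time_s: 12.98
ee_pos: [517.9, -208.9, 117.0]
eef_rot: [180.0, -0.0, 99.4]
wrist_force: [-0.6, 0.5, -0.7]
width: 7.7
```

```bash
python3 look.py 10
python3 - <<'E'
from plant import arm
import pickle,cv2,numpy as np
s,f,g,t=pickle.load(open("l10.pkl","rb"))
G=np.mean([arm.grab_frame("scene")["color"].astype(float) for _ in range(3)],0).astype(np.uint8)
cv2.imwrite("pics/c10s.png",cv2.resize(G[125:160,325:355,::-1],None,fx=16,fy=16,interpolation=cv2.INTER_CUBIC))
im=f["color"][:,:,::-1]
cv2.imwrite("pics/c10w.png",cv2.resize(im[145:235,240:330],None,fx=6.6,fy=6.6,interpolation=cv2.INTER_CUBIC))
print(arm.state()['ee_pos'],arm.state()['wrist_force'])
E
```

```text
{'time_s': 12.975, 'ee_pos': array([ 517.92, -208.87,  117.03]), 'eef_rot': array([180. ,  -0. ,  99.4]), 'wrist_force': array([-0.6 ,  0.55, -0.75]), 'torque': array([ 0.05,  0.01, -0.  ]), 'width': 7.749532758054086}
[ 517.94975127 -208.87922382  117.02568051] [-0.46858644 -0.55497548 -0.56154028]
```

View pics/c10s.png

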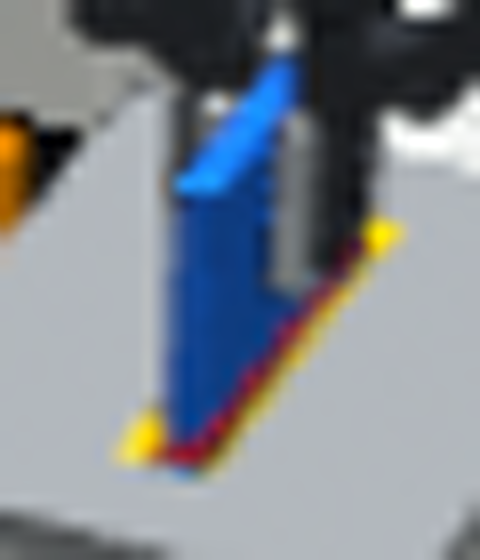

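View pics/c10w.png

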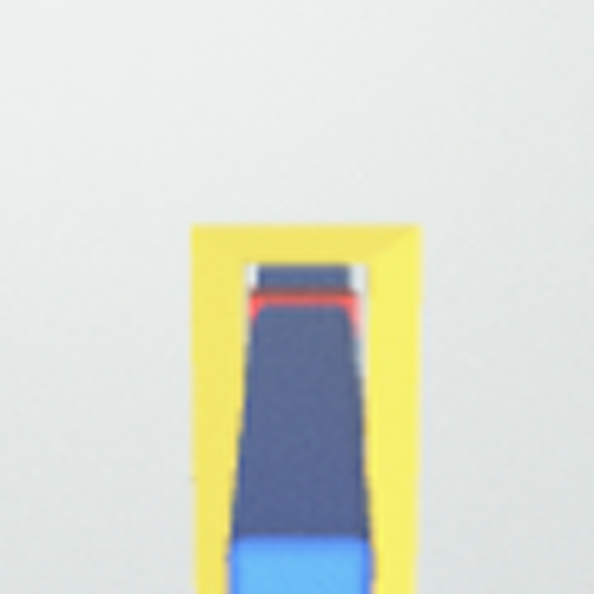

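View pics/w10.png

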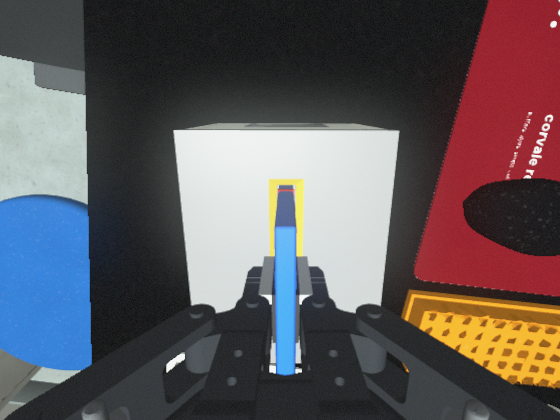

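Now the scene view shows the red line at row ≈457, against a predicted 460 for level. The wrist view shows the plate centred, with clearance both sides and forces under 1 N. It's still, so I'm handing it in.

```bash
python3 -c "
from plant import arm
print(arm.state()['joint_velocities'].round(2)); print(arm.job_done())"
```

```text
[ 0.04 -0.03  0.01  0.08  0.05  0.08]
the job is handed in; nothing more can be done
None
```

The blue plate now hangs in the reader's slot with the red line level with the top, to within about 1 mm. It is still gripped at 40 N, and I've handed the job in, at about 13 s of the 56 s allowed. I gripped the plate by its ribbed top and lifted it straight out of the stand. I then centred it over the slot using the wrist camera and lowered it in steps.

**Last checks**
- **Position:** the tool tip was at z = 117.0 mm, which puts the plate's bottom edge at 44.9 mm; the target was 45. The plate was upright, centred in the slot with visible clearance on both sides, and still.
- **Forces:** wrist force readings were about 1 N or less throughout the insertion, so nothing was forced.
- **Other items:** the white plate was still in its stand after the lift. I sent the arm nowhere near the other things on the bench, but I didn't measure their positions again at the end.

**Disagreement on height:** the scene camera put the bottom edge at about 45.3–45.6 mm, close to the figure from the arm. Just before the final 3.8 mm lowering, the raw wrist-camera fit read about 2 mm lower than the arm. That same fit had read about 1.5 mm low against the known slot floor in the stand, so I went with the arm and scene values.

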